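# Dust out a fired beaker and lift it off the banding wheel

### The arm

A 6-joint arm with a two-finger parallel gripper is mounted at the origin on the work surface. World frame = base frame: x ahead of the robot, y to its left, z up, the work surface at z = 0. Lengths are in m, angles in rad, forces in N, time in s.
With the tool pointing down it reaches from about 0.35 to 0.775 m from the base axis. Payload 5.5 kg.
Tool frame: the origin (TCP) lies between the finger pads; the fingertips stand 11 mm ahead of it and the grasp point (between the pads) lies 8 mm behind it (tips_ahead is the distance from the TCP to the fingertips, in m); z points along the fingers, y is the line along which they close (so a half turn about z gives the same grasp; the last joint's range is limited). The gripper opens to 85 mm and grips with 20 to 120 N. Pads are 22 mm wide; open, the fingers measure 114 mm over their backs; the gripper's body (76 mm by 85 mm) begins 54 mm behind the grasp point. The pads swing forward as they close: fully open they stand 13 mm farther back than shut.
Start: joints at [-1.329, 0.313, 0.046, 1.304, 0, 1.431], TCP at [0.214, -0.534, 0.242] pointing down, gripper open.
Joint ranges: [-2.76, 2.76], [-0.86, 1.69], [-1.03, 1.26], [-2.2, 2.34], [-1.47, 1.5], [-3.14, 3.14]. Speed limits (rad/s): [2.57, 2.57, 3.14, 3.14, 3.14, 3.14].

### API

Orientations are given as a unit quaternion [w, x, y, z].
In Python, from workcell import * gives the robot as it stands. The module is installed in compiled form; this text tells all that it offers.
- The arm moves only by the tool jog_arm, never from a script. Its argument "moves" is a list of rows, each an object with "fingers": the closure, from 0 (fully open) to 1 (shut); "slide": the shift along the tool's x, y, z in mm, a list of three; "angular": the turn, a rotation vector about the tool's x, y, z in degrees, a list of three. A call has 1 to 10 rows; each row is the pose to reach, as a shift and turn from the pose commanded when the call began, along the tool's axes at that moment; what a row does not reach only later rows make up. A row lasts 1/12 s, in which the tool goes at most 41.7 mm and 7.16 degrees, less where a joint would pass 70% of its speed; a pose out of reach is approached as far as the arm can. A call with a gripper value outside its range is refused whole. The fingers move at their own pace and stop on an object; "squeeze" is the grip in N (left out, the last holds). Time passes only in rows, so rows that repeat a pose let the fingers close. It gives the time, the measured TCP pose, the force, the opening and the grip force at its end, in the units of the state.
- get_state(): the state, without advancing time (a new reading comes with each control period).
- read_camera(name): name is "scene" or "top"; returns a dict with "color" (384x512x3 uint8, red, green, blue), "fovy" (degrees; the focal length in pixels is half the picture's height over the tangent of half this angle, whatever the lens; pixels are square), "cx", "cy" (the principal point, pixels), "D" ([k1, k2, p1, p2, k3] as OpenCV has them; the pictures are not rectified), "world_from_camera" (4x4, takes a point from camera to world coordinates). Camera axes: x right, y down, z forward; pixel columns grow to the right and rows downward; lengths in m; the calibration is good to about 2 mm. A picture is of the moment at which its call begins. There is no depth.
- hand_in(): hands the job in; it is judged then, once.
Trained networks look in a picture, given as the dict that the camera call returned (one of the last four; its "shot" number tells which), for a name from the list of things; names that differ only in an ending like _2 or _b are one class to them, and where a whole thing is asked for, a point or a joint stands for the part that bears it (a point fixed in the world has none). Each returns a list of dicts, best first, with "p" (0 to 1); they miss things now and then, are a little off and sometimes report something else, mostly with a low value. They report only what shows in the picture. A call takes as long as a camera call.
- look_for(target, picture): "point" ([column, row] in pixels, amid what is visible of it).
- tip_of(target, picture): "point" ([column, row] in pixels: a listed point, or the origin of a listed thing).
The state is a dict: "clock": time; "joint_pos": joint angles; "qvel": joint speeds; "tau": joint torques, N m; "tcp_pos": TCP position; "orientation": TCP orientation; "wrist_force": force on the tool from outside, world axes, zero at the start; "ft_torque": the same for the moment, N m; "finger_gap": finger opening in m; "grip_force": force on a finger pad.
Only numpy, scipy, OpenCV 4.12 (cv2) and the standard library are available. Lean on these libraries where they do the work, as an engineer would, in place of code of your own. Each camera call takes 0.05 s, during which the arm holds its last target. There are 200 camera calls.

### The job

Dust out the clay beaker that stands on the banding wheel: take the bottle brush from the tool stand and, with its bristles bearing lightly against the beaker's inside wall, brush at least twice right down to the bottom and back up to the rim; then stand the brush back in its own hole in the stand and let go of it. After that lift the beaker a good hand's breadth (about 100 mm) straight up off the wheel so that I can look at its foot, and finish while still holding it there in the air above the wheel, upright and steady. Keep the beaker upright all along and leave the other pots and tools where they are.

Things in the scene. Friction and masses are not known exactly. Their poses are not given: they have to be found in the camera images.
- beaker_center (a point): The beaker to be dusted, the only pot on the banding wheel: terracotta, straight-sided, open at the top, no handle, outside diameter 62, height 90, wall 5 (inside diameter 52), mass about 0.2 kg. It stands loose and upright. This point is on its axis half-way up, 45 above its foot and 45 below its rim; z points up along its axis. It can be taken across its outside from above.
- beaker_floor (a point): Centre of the beaker's inner floor, 8 above its foot, 82 below its rim; z points up along its axis.
- wheel_top (a point): Banding wheel: a flat round metal head of diameter 180 on a low pedestal, fixed to the table; its head turns freely about the upright axis. This point is the centre of the head's flat top, 55 above the table. The beaker stands on it, up to 15 off-centre.
- brush_grip (a point): Bottle brush, loose, upright in the stand, bristles down, 57 g, 200 long: round wooden handle of diameter 16 (102 to 200 above the bristle tip), wire stem, round bristle head (see brush_tip). This point is on the handle's axis 160 above the tip, a good place to grip; z points along the handle away from the bristles.
- brush_tip (a point): Centre of the flat lower end of the bristle head (diameter 26, length 45); z up along the head. The wire stem springs sideways about a point 95 above the tip, 0.12 N m/rad: moving the handle 4 to 9 beyond first touch presses the bristles on a wall with some tenths of a newton; over 10 the stem meets the rim. Lengthwise the bristles give up to 10, 0.5 N per mm.
- brush_hole (a point): Centre of the mouth of the brush's hole (diameter 40, depth 58), the wide middle one of three in a row in the top of the tool stand, a fixed pine block 190 x 64 x 70 high. x points along the block, z up. Two narrow holes, 65 to either side, hold tools whose tops reach 135 above the table.
- trimmer: Bystander: loop trimming tool standing in the stand's narrow hole at -x; origin at its lower end.
- knife: Bystander: wooden knife standing in the stand's narrow hole at +x; origin at its lower end.
- waiting0: Bystander: a beaker of the same kind, on the pine board 18 thick; origin at its foot.
- waiting1: Bystander: a second such beaker on the same board; origin at its foot.
- jar: Bystander: round-bellied terracotta jar, diameter 120, height 108; origin at its foot.
- vase: Bystander: drop-shaped terracotta vase, diameter 92, height 146; origin at its foot.
- bowl: Bystander: terracotta bowl, diameter 110, height 45; origin at its foot.

How it is judged:
On the way, in this order (a step that is already met when the one before it is completed fails the run):
1. the bristles are down at the bottom of the beaker, bearing on it (z of brush_tip in the frame of beaker_floor below 0.02 m and horizontal distance between brush_tip and beaker_floor below 0.026 m and contact force between brush and beaker above 0.03 N), for 0.05 s.
2. the bristles have come up to the rim, still bearing on the wall (z of brush_tip in the frame of beaker_floor above 0.032 m and horizontal distance between brush_tip and beaker_floor below 0.03 m and contact force between brush and beaker above 0.03 N), for 0.05 s.
3. the bristles are down at the bottom a second time, bearing on the beaker (all of step 1), for 0.05 s.
4. the bristles have come up to the rim a second time (z of brush_tip in the frame of beaker_floor above 0.032 m and horizontal distance between brush_tip and beaker_floor below 0.03 m), for 0.05 s.
5. the brush stands in its hole again, let go, the beaker still on the wheel (horizontal distance between brush_tip and brush_hole below 0.018 m and z of brush_tip in the frame of brush_hole below -0.045 m and contact force between brush and the fingers below 0.05 N and z of beaker_floor in the frame of wheel_top below 0.02 m), for 0.2 s.
At the end, for the whole second after the job is handed in: Beaker held by the fingers alone, foot at least 80 mm above the wheel, within 80 mm of the wheel's axis, within 0.12 rad of upright, still (under 30 mm/s and 0.3 rad/s); brush let go in its own hole, bristle end at least 45 mm below the mouth (z of beaker_center in the frame of wheel_top above 0.125 m and horizontal distance between beaker_center and wheel_top below 0.08 m and angle between beaker_center's own z axis and vertical below 0.12 rad and linear speed of beaker below 0.03 m/s and angular speed of beaker below 0.3 rad/s and contact force between beaker and the fingers above 1 N and contact force between beaker and wheel below 0.05 N and contact force between beaker and brush below 0.05 N and horizontal distance between brush_tip and brush_hole below 0.018 m and z of brush_tip in the frame of brush_hole below -0.045 m and contact force between brush and the fingers below 0.05 N); the arm keeps its last pose, push and grip.
It fails at once if the beaker is tipped by more than 0.35 rad (angle between beaker_center's own z axis and vertical above 0.35 rad).
It fails at once if the brush is rammed against the beaker with more than 20 N (contact force between brush and beaker above 20 N).
It fails at once if another pot or tool is moved by more than 30 mm (distance of any of trimmer, knife, waiting0, waiting1, jar, vase, bowl from where it was at the start of the episode above 0.03 m).
It also fails if it takes over 69 s, if anything falls off the work surface, if the arm or the gripper's body presses on something with over 40 N, if the wrist force passes 120 N, or if a joint passes its speed limit or range.

## Working session

There is one attempt and no reset: what is moved stays moved. The work goes in short steps, Python scripts to look and compute and a tool call to move; the robot and the scene stay as the last step left them, time stands still between calls to the robot, and variables do not carry over. Pictures are saved under pics/ and viewed, at most 10 in all, crops included, and the job is handed in when it is done.

Besides the shell and the picture viewer there is one more tool, called after "Emit:" in YAML: its name, and indented under it one key for each argument. jog_arm: Moves the arm, as the interface text tells. Its arguments: {"type":"object","properties":{"moves":{"type":"array","items":{"type":"object","properties":{"fingers":{"type":"number"},"slide":{"type":"array","items":{"type":"number"}},"angular":{"type":"array","items":{"type":"number"}}}}},"squeeze":{"type":"number"}},"required":["moves"]}

```bash
mkdir -p pics; cat > h.py <<'E'
from workcell import *
import numpy as np, cv2
def cam(n):
    p=read_camera(n); h=p["color"].shape[0]; f=h/2/np.tan(np.radians(p["fovy"])/2)
    p["K"]=np.array([[f,0,p["cx"]],[0,f,p["cy"]],[0,0,1.]]); return p
def ray(p,px):
    u=cv2.undistortPoints(np.array([[px]],float),p["K"],np.array(p["D"],float))[0,0]
    T=np.array(p["world_from_camera"]); return T[:3,3],T[:3,:3]@np.array([u[0],u[1],1.])
def at_z(p,px,z):
    o,d=ray(p,px); return o+d*(z-o[2])/d[2]
def proj(p,X):
    T=np.linalg.inv(np.array(p["world_from_camera"])); r,_=cv2.Rodrigues(T[:3,:3])
    return cv2.projectPoints(np.atleast_2d(np.array(X,float)),r,T[:3,3],p["K"],np.array(p["D"],float))[0][:,0]
def tri(obs):
    A=np.zeros((3,3));b=np.zeros(3)
    for p,px in obs:
        o,d=ray(p,px); d=d/np.linalg.norm(d); M=np.eye(3)-np.outer(d,d); A+=M;b+=M@o
    return np.linalg.solve(A,b)
E
python3 - <<'E'
from h import *
np.set_printoptions(precision=4,suppress=True)
s=get_state(); print(s)
ps=cam("scene"); pt=cam("top")
for n,p in (("scene",ps),("top",pt)):
    cv2.imwrite(f"pics/{n}0.png",p["color"][:,:,::-1]); print(n,p["world_from_camera"],p["fovy"],p["D"])
for t in ["beaker_center","beaker_floor","wheel_top","brush_grip","brush_tip","brush_hole","trimmer","knife","waiting0","waiting1","jar","vase","bowl"]:
    r=[]
    for p in (ps,pt):
        q=tip_of(t,p); r.append(q); print(t,p is pt,[(np.round(a["point"],1).tolist(),round(a["p"],2)) for a in q[:3]])
    if r[0] and r[1]: print("   tri",tri([(ps,r[0][0]["point"]),(pt,r[1][0]["point"])]))
E
```

```text
{'clock': 0.0, 'joint_pos': array([-1.3286,  0.314 ,  0.045 ,  1.3036, -0.    ,  1.4312]), 'qvel': array([-0.0002, -0.0007, -0.0009,  0.0028,  0.0006,  0.0003]), 'tau': array([ -0.0009, -48.0627,  29.8534,   0.0192,  -0.0003,  -0.    ]), 'tcp_pos': array([ 0.2141, -0.5331,  0.2414]), 'orientation': array([-0.0009,  0.9818,  0.1898, -0.    ]), 'wrist_force': array([ 0.0808, -1.1715, -0.8902]), 'ft_torque': array([-0.0355,  0.0168,  0.033 ]), 'grip_force': 0.0, 'finger_gap': 0.08542057333467809}
scene [[-0.794   0.3882 -0.4678  1.1615]
 [ 0.6076  0.4815 -0.6317  0.7278]
 [-0.02   -0.7858 -0.6181  0.9565]
 [ 0.      0.      0.      1.    ]] 50.61691324374636 [-0.0775  0.      0.      0.      0.    ]
top [[-0.0115 -0.9977  0.0661  0.4418]
 [-0.9999  0.0113 -0.0026 -0.0775]
 [ 0.0018 -0.0662 -0.9978  1.5815]
 [ 0.      0.      0.      1.    ]] 43.522369070827324 [0.0097 0.     0.     0.     0.    ]
beaker_center False [([276.8, 211.4], 0.82)]
beaker_center True [([246.9, 197.7], 0.54), ([331.5, 232.0], 0.25)]
   tri [ 0.5205 -0.035   0.0872]
beaker_floor False [([275.7, 213.3], 0.96)]
bea
[... 622 characters left out ...]
e [([152.9, 188.4], 0.39)]
waiting0 False [([255.3, 177.5], 0.98), ([223.9, 195.2], 0.71)]
waiting0 True [([329.3, 231.6], 0.78), ([325.6, 184.8], 0.68), ([142.9, 228.1], 0.58)]
   tri [ 0.411  -0.298   0.0229]
waiting1 False [([255.3, 177.5], 0.98), ([223.9, 195.2], 0.71)]
waiting1 True [([329.3, 231.6], 0.78), ([325.6, 184.8], 0.68), ([142.9, 228.1], 0.58)]
   tri [ 0.411  -0.298   0.0229]
jar False [([224.9, 250.0], 0.98)]
jar True [([258.9, 141.3], 0.71)]
   tri [ 0.7095 -0.0723  0.    ]
vase False [([266.1, 290.3], 0.7)]
vase True [([192.4, 143.8], 0.83)]
   tri [0.7058 0.1445 0.0077]
bowl False [([228.0, 158.4], 0.77)]
bowl True [([388.8, 234.3], 0.78)]
   tri [ 0.4021 -0.4964  0.0053]
```

```bash
python3 - <<'E'
import cv2
a=cv2.imread("pics/top0.png")[120:260,110:290]; cv2.imwrite("pics/top0c.png",cv2.resize(a,None,fx=4.2,fy=4.2,interpolation=cv2.INTER_CUBIC))
a=cv2.imread("pics/scene0.png")[150:340,200:440]; cv2.imwrite("pics/scene0c.png",cv2.resize(a,None,fx=3,fy=3,interpolation=cv2.INTER_CUBIC))
E
```

```text
(no output)
```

View pics/top0c.png

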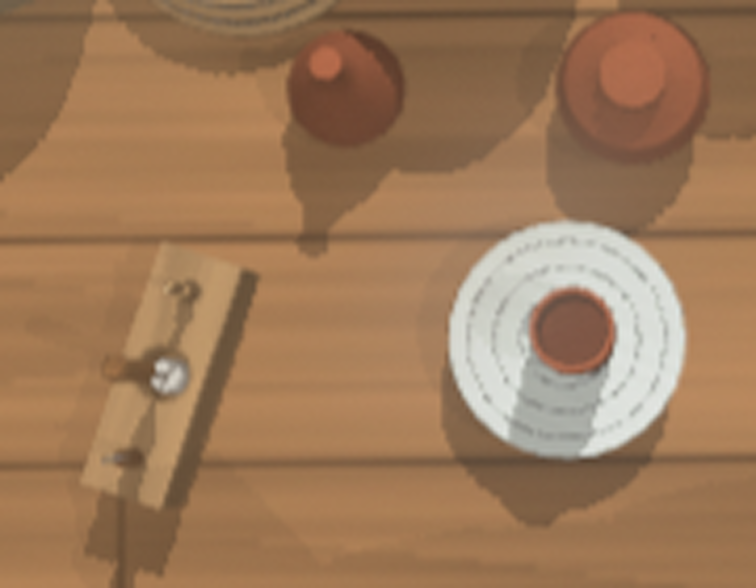

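View pics/scene0c.png

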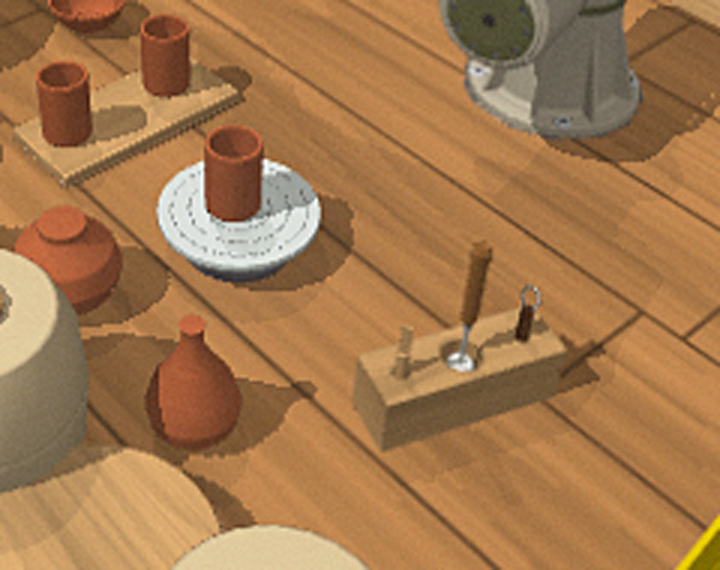

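The top crop shows the brush in its hole at about pixel (150, 210), the knife at (153, 189), the trimmer at (139, 229), the beaker rim at (246, 199) and the wheel at (245, 201). In the scene crop the brush handle runs from (361, 232) to (356, 258). The network positions agree with these. I'll refine them by fitting silhouettes.

```bash
cat >> h.py <<'E'
from scipy.optimize import least_squares
def circ(x,y,z,r,n=60):
    a=np.linspace(0,2*np.pi,n,endpoint=False); return np.c_[x+r*np.cos(a),y+r*np.sin(a),np.full(n,z)]
def sil(p,X):
    h=cv2.convexHull(proj(p,X).astype(np.float32))[:,0]; m=cv2.moments(h); return np.array([m["m10"]/m["m00"],m["m01"]/m["m00"]]),m["m00"]
def comp(mask,seed):
    n,l,st,c=cv2.connectedComponentsWithStats(mask.astype(np.uint8)); k=l[int(seed[1]),int(seed[0])]
    if k==0: return None,0,None
    return c[k],st[k,4],l==k
def red(p):
    c=p["color"].astype(int); return (c[:,:,0]-c[:,:,2]>30)&(c[:,:,0]>1.75*c[:,:,1])
E
python3 - <<'E'
from h import *
np.set_printoptions(precision=4,suppress=True)
ps=cam("scene"); pt=cam("top")
O=[]
for p,s in ((ps,(278,222)),(pt,(246,199))):
    for k in (1.6,1.75,1.9):
        c=p["color"].astype(int); print(k,comp((c[:,:,0]>k*c[:,:,1])&(c[:,:,0]-c[:,:,2]>30),s)[:2], c[s[1],s[0]])
def f(v,p): return sil(p,np.r_[circ(v[0],v[1],.055,.031),circ(v[0],v[1],.145,.031)])
print("pred",f((.5175,-.036),ps),f((.5175,-.036),pt))
for p,s in ((ps,(278,222)),(pt,(246,199))):
    c=comp(red(p),s)
    if c[0] is not None: print("fit",least_squares(lambda v:f(v,p)[0]-c[0],(.52,-.036)).x)
# wheel top: white in top view
c=pt["color"].astype(int); w=(c.max(2)-c.min(2)<25)&(c[:,:,0]>120)
m=np.zeros(w.shape,bool); m[170:232,212:278]=w[170:232,212:278]
h=cv2.convexHull(np.argwhere(m)[:,::-1].astype(np.int32)); M=cv2.moments(h); cc=(M["m10"]/M["m00"],M["m01"]/M["m00"]); print("wheel",cc,M["m00"],at_z(pt,cc,.055), sil(pt,circ(.52,-.03,.055,.09))[1])
# brush
print("handle top",tri([(ps,(360.7,231.7)),(pt,(136.9,207.4))]),"handle low",tri([(ps,(355.7,258.3)),(pt,(144.5,208.6))]))
print("hole top", at_z(pt,(150,209.8),.07), "scene", at_z(ps,(200+461/3,150+362/3),.07))
for px in ((153.3,189),(139.3,228.8)): print(at_z(pt,px,.12))
# block corners top face in top crop
for q in ((165,243),(242,270),(161,508),(82,480)): print(at_z(pt,(110+q[0]/4.2,120+q[1]/4.2),.07))
E
```

```text
1.6 (array([277.3516, 207.0073]), np.int32(546)) [113  63  44]
1.75 (array([276.8471, 206.4709]), np.int32(327)) [113  63  44]
1.9 (None, 0) [113  63  44]
1.6 (None, 0) [127  88  71]
1.75 (None, 0) [127  88  71]
1.9 (None, 0) [127  88  71]
pred (array([277.4019, 207.6738]), 593.0119834719226) (array([246.9329, 198.0653]), 353.818689760752)
fit [ 0.5151 -0.0418]
wheel (244.4027378507871, 200.5286789869952) 2435.0 [ 0.5132 -0.026   0.055 ] 2513.5869944073493
handle top [0.4904 0.2744 0.2102] handle low [0.4906 0.2764 0.1093]
hole top [0.4867 0.27   0.07  ] scene [0.5008 0.2824 0.07  ]
[0.5484 0.2487 0.12  ]
[0.4281 0.2906 0.12  ]
[0.5874 0.2726 0.07  ]
[0.5664 0.2149 0.07  ]
[0.3895 0.2748 0.07  ]
[0.4109 0.3336 0.07  ]
```

```bash
cat >> h.py <<'E'
from scipy.spatial.transform import Rotation as R
def go(*tg):
    "targets (x,y,z,yawdeg of tool x or None) -> slide mm and angular deg in the tool axes"
    s=get_state(); q=s["orientation"]; r=R.from_quat([q[1],q[2],q[3],q[0]]); x=r.as_matrix()[:,0]; y0=np.degrees(np.arctan2(x[1],x[0]))
    print("t",round(s["clock"],2),"tcp",np.round(s["tcp_pos"],4),"yaw",round(y0,2),"j",np.round(s["joint_pos"],2),"gap",round(s["finger_gap"],4),"F",np.round(s["wrist_force"],1))
    for t in tg:
        yaw=y0 if t[3] is None else t[3]
        g=R.from_euler("z",yaw,degrees=True)*R.from_euler("x",180,degrees=True)
        print(t,"slide",np.round(r.inv().apply(np.array(t[:3])-s["tcp_pos"])*1e3,1),"ang",np.round((r.inv()*g).as_rotvec(degrees=True),2))
E
python3 - <<'E'
from h import *
go((.36,-.28,.32,60),(.48,-.10,.32,90),(.4905,.275,.29,160),(.4905,.275,.29,161))
E
```

```text
t 1.5 tcp [ 0.2142 -0.5336  0.2423] yaw 21.87 j [-1.33  0.31  0.05  1.3   0.    1.43] gap 0.0854 F [ 0.3 -0.4 -0.1]
(0.36, -0.28, 0.32, 60) slide [ 229.8 -181.1  -77.7] ang [  0.     0.   -38.13]
(0.48, -0.1, 0.32, 90) slide [ 408.2 -303.4  -77.7] ang [  0.     0.   -68.13]
(0.4905, 0.275, 0.29, 160) slide [ 557.6 -647.5  -47.7] ang [   0.      0.   -138.13]
(0.4905, 0.275, 0.29, 161) slide [ 557.6 -647.5  -47.7] ang [   0.      0.   -139.13]
```

Emit:
jog_arm:
  moves:
    - {"slide": [20, -15, -40], "angular": [0, 0, -7]}
    - {"slide": [50, -40, -75], "angular": [0, 0, -14]}
    - {"slide": [80, -62, -78], "angular": [0, 0, -21]}
    - {"slide": [112, -86, -78], "angular": [0, 0, -28]}
    - {"slide": [144, -112, -78], "angular": [0, 0, -35]}
    - {"slide": [176, -137, -78], "angular": [0, 0, -42]}
    - {"slide": [208, -162, -78], "angular": [0, 0, -49]}
    - {"slide": [240, -187, -78], "angular": [0, 0, -56]}
    - {"slide": [272, -210, -78], "angular": [0, 0, -63]}
    - {"slide": [304, -234, -78], "angular": [0, 0, -70]}

```text
schema error: expected keys fingers, slide, angular
```

```bash
python3 - <<'E'
from h import *
go((.48,-.02,.32,120),(.4905,.275,.29,161))
E
```

```text
t 1.5 tcp [ 0.2142 -0.5336  0.2423] yaw 21.87 j [-1.33  0.31  0.05  1.3   0.    1.43] gap 0.0854 F [ 0.3 -0.4 -0.1]
(0.48, -0.02, 0.32, 120) slide [ 438.  -377.6  -77.7] ang [  0.     0.   -98.13]
(0.4905, 0.275, 0.29, 161) slide [ 557.6 -647.5  -47.7] ang [   0.      0.   -139.13]
```

Emit:
jog_arm:
  moves:
    - {"fingers": 0, "slide": [20, -15, -40], "angular": [0, 0, -7]}
    - {"fingers": 0, "slide": [50, -40, -75], "angular": [0, 0, -14]}
    - {"fingers": 0, "slide": [80, -62, -78], "angular": [0, 0, -21]}
    - {"fingers": 0, "slide": [112, -86, -78], "angular": [0, 0, -28]}
    - {"fingers": 0, "slide": [144, -112, -78], "angular": [0, 0, -35]}
    - {"fingers": 0, "slide": [176, -137, -78], "angular": [0, 0, -42]}
    - {"fingers": 0, "slide": [208, -162, -78], "angular": [0, 0, -49]}
    - {"fingers": 0, "slide": [240, -187, -78], "angular": [0, 0, -56]}
    - {"fingers": 0, "slide": [272, -210, -78], "angular": [0, 0, -63]}
    - {"fingers": 0, "slide": [304, -234, -78], "angular": [0, 0, -70]}

```text
clock: 2.33
tcp_pos: [0.4098, -0.2013, 0.3207]
orientation: [0.001, 0.693, 0.721, 0.0]
wrist_force: [-0.1, 0.0, -0.7]
finger_gap: 0.0854
grip_force: 0.0
```

```bash
python3 - <<'E'
from h import *
go((.45,.07,.32,120),(.4905,.275,.29,161))
E
```

```text
t 2.33 tcp [ 0.4098 -0.2013  0.3207] yaw 92.2 j [-0.63  0.07 -0.07  1.43 -0.    0.9 ] gap 0.0854 F [-0.1  0.  -0.7]
(0.45, 0.07, 0.32, 120) slide [269.6  50.6   0.5] ang [  0.04   0.05 -27.8 ]
(0.4905, 0.275, 0.29, 161) slide [472.9  98.9  30.4] ang [ 2.00e-02  7.00e-02 -6.88e+01]
```

Emit:
jog_arm:
  moves:
    - {"fingers": 0, "slide": [40, 8, 0], "angular": [0, 0, -7]}
    - {"fingers": 0, "slide": [80, 17, 0], "angular": [0, 0, -14]}
    - {"fingers": 0, "slide": [120, 25, 0], "angular": [0, 0, -21]}
    - {"fingers": 0, "slide": [160, 34, 0], "angular": [0, 0, -28]}
    - {"fingers": 0, "slide": [200, 42, 0], "angular": [0, 0, -35]}
    - {"fingers": 0, "slide": [240, 50, 0], "angular": [0, 0, -42]}
    - {"fingers": 0, "slide": [280, 59, 0], "angular": [0, 0, -49]}
    - {"fingers": 0, "slide": [320, 67, 0], "angular": [0, 0, -56]}
    - {"fingers": 0, "slide": [360, 75, 0], "angular": [0, 0, -63]}
    - {"fingers": 0, "slide": [400, 84, 0], "angular": [0, 0, -69]}

```text
clock: 3.17
tcp_pos: [0.4798, 0.2015, 0.3206]
orientation: [0.0, 0.163, 0.987, 0.0]
wrist_force: [0.8, -0.1, 0.1]
finger_gap: 0.0852
grip_force: 0.0
```

Emit:
jog_arm:
  moves:
    - {"fingers": 0, "slide": [5, -40, 0], "angular": [0, 0, 0]}
    - {"fingers": 0, "slide": [5, -40, 0], "angular": [0, 0, 0]}

```text
clock: 3.33
tcp_pos: [0.4589, 0.1655, 0.3174]
orientation: [-0.004, 0.161, 0.987, -0.002]
wrist_force: [-0.6, -0.3, 0.1]
finger_gap: 0.0851
grip_force: 0.0
```

```bash
python3 - <<'E'
from h import *
np.set_printoptions(precision=4,suppress=True)
go((.4905,.275,.29,161),(.4905,.275,.164,161))
pt=cam("top");ps=cam("scene")
a=[pt["color"][170:232,212:278],]
c=pt["color"].astype(int); print("sat beaker",c[199,230:262].tolist()[::3])
for k in (30,40,50):
    m=np.zeros(c.shape[:2],bool); m[185:215,230:265]=((c[:,:,0]-c[:,:,2])>k)[185:215,230:265]
    print(k,comp(m,(246,199))[:2])
cs=ps["color"].astype(int)
for k in (1.5,1.6): print(k,comp((cs[:,:,0]>k*cs[:,:,1])&(cs[:,:,0]-cs[:,:,2]>20),(278,222))[:2])
cv2.imwrite("pics/s1.png",np.vstack([cv2.resize(ps["color"][150:300,220:400],(720,600)) ])[:,:,::-1])
E
```

```text
t 3.33 tcp [0.4589 0.1655 0.3174] yaw 161.42 j [ 0.18  0.14  0.    1.45 -0.    0.51] gap 0.0851 F [-0.6 -0.3  0.1]
(0.4905, 0.275, 0.29, 161) slide [  4.7 114.   26.8] ang [-0.33 -0.37  0.43]
(0.4905, 0.275, 0.164, 161) slide [  3.9 114.7 152.8] ang [-0.33 -0.37  0.43]
sat beaker [[202, 205, 196], [183, 185, 178], [171, 126, 107], [124, 87, 71], [124, 86, 70], [123, 85, 69], [123, 84, 67], [122, 84, 67], [123, 83, 66], [207, 210, 201], [217, 220, 214]]
30 (array([245.8911, 198.2006]), np.int32(349))
40 (array([245.9393, 198.5559]), np.int32(313))
50 (array([246.0996, 199.203 ]), np.int32(271))
1.5 (array([277.3245, 206.8448]), np.int32(567))
1.6 (array([277.3449, 206.9891]), np.int32(548))
```

Emit:
jog_arm:
  moves:
    - {"fingers": 0, "slide": [1, 40, 10], "angular": [0, 0, 0.5]}
    - {"fingers": 0, "slide": [3, 80, 20], "angular": [-0.3, -0.3, 0.5]}
    - {"fingers": 0, "slide": [4.5, 114, 27], "angular": [-0.3, -0.3, 0.5]}
    - {"fingers": 0, "slide": [4.5, 114, 27], "angular": [-0.3, -0.3, 0.5]}
    - {"fingers": 0, "slide": [4.5, 114, 27], "angular": [-0.3, -0.3, 0.5]}

```text
clock: 3.85
tcp_pos: [0.496, 0.2727, 0.2929]
orientation: [0.003, 0.17, 0.985, 0.002]
wrist_force: [-0.2, 0.5, 0.1]
finger_gap: 0.0853
grip_force: 0.0
```

```bash
python3 - <<'E'
from h import *
np.set_printoptions(precision=4,suppress=True)
go((.4905,.275,.164,161))
def f(v,p): return sil(p,np.r_[circ(v[0],v[1],.055,.031),circ(v[0],v[1],.145,.031)])[0]
ps=cam("scene");pt=cam("top")
S=np.array([277.32,206.9]);T=np.array([245.9,198.25])
print("beaker scene",least_squares(lambda v:f(v,ps)-S,(.52,-.036)).x,"top",least_squares(lambda v:f(v,pt)-T,(.52,-.036)).x)
cv2.imwrite("pics/s2.png",cv2.resize(ps["color"][200:320,290:450],(800,600),interpolation=cv2.INTER_CUBIC)[:,:,::-1])
E
```

```text
t 3.85 tcp [0.496  0.2727 0.2929] yaw 160.38 j [0.36 0.28 0.13 1.41 0.   0.7 ] gap 0.0853 F [-0.2  0.5  0.1]
(0.4905, 0.275, 0.164, 161) slide [  6.6  -0.3 128.8] ang [ 0.29  0.3  -0.62]
beaker scene [ 0.5152 -0.0391] top [ 0.517  -0.0328]
```

View pics/s2.png

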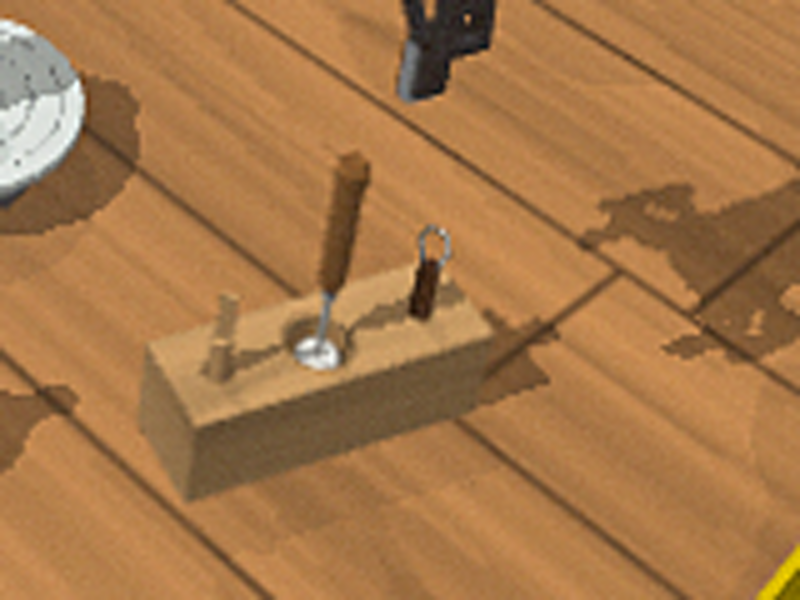

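The gripper fingers are above the brush. The handle top is at crop (352, 160) and the bristles are in the hole at (318, 352), so the brush leans a little. I'll take a closer look from the top view to measure the lean.

```bash
python3 - <<'E'
from h import *
np.set_printoptions(precision=4,suppress=True)
a=cv2.imread("pics/top0.png")[190:230,122:172]; cv2.imwrite("pics/t3.png",cv2.resize(a,None,fx=15,fy=15,interpolation=cv2.INTER_NEAREST))
ps=cam("scene"); print(proj(ps,get_state()["tcp_pos"]))
for q in ((352,158),(334,288)): print((290+q[0]/5,200+q[1]/5))
go((.4905,.275,.164,161))
E
```

```text
[[363.2392 207.6184]]
(360.4, 231.6)
(356.8, 257.6)
t 4.0 tcp [0.4957 0.271  0.2942] yaw 160.25 j [0.36 0.28 0.12 1.41 0.   0.7 ] gap 0.0857 F [-0.1  0.7 -1.2]
(0.4905, 0.275, 0.164, 161) slide [  7.1   1.2 130.1] ang [ 0.33  0.36 -0.75]
```

View pics/t3.png

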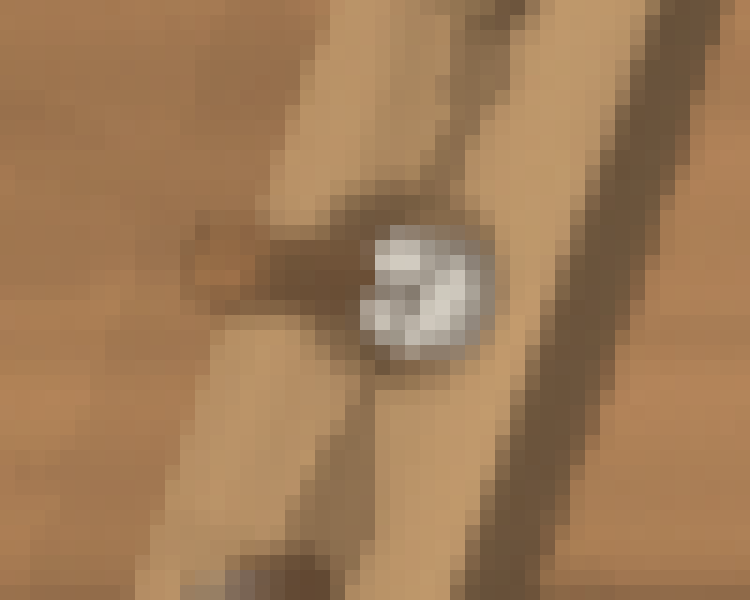

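```bash
python3 - <<'E'
from h import *
np.set_printoptions(precision=4,suppress=True)
ps=cam("scene");pt=cam("top")
print("top end",at_z(pt,(136.5,207.2),.211),at_z(ps,(360.5,232),.211),"tri",tri([(ps,(360.5,232)),(pt,(136.5,207.2))]))
print("head top",at_z(pt,(150,209),.057),at_z(ps,(353.6,270.4),.057))
print("handle low scene",at_z(ps,(356.7,257.6),.114))
print("hole",at_z(pt,(149.2,208.3),.07))
for s in ((.4905,.275),):
  print(proj(pt,[[*s,.211],[*s,.057]]),proj(ps,[[*s,.211],[*s,.057],[*s,.114]]))
E
```

```text
top end [0.4904 0.2759 0.211 ] [0.493  0.2748 0.211 ] tri [0.4913 0.2752 0.2102]
head top [0.4896 0.273  0.057 ] [0.4905 0.2751 0.057 ]
handle low scene [0.4917 0.2777 0.114 ]
hole [0.4915 0.2725 0.07  ]
[[136.833  207.1523]
 [149.3559 208.735 ]] [[361.1938 231.6231]
 [353.5811 270.3926]
 [356.2623 256.8354]]
```

Emit:
jog_arm:
  moves:
    - {"fingers": 0, "slide": [6.7, 1, 25], "angular": [0.3, 0.3, -0.7]}
    - {"fingers": 0, "slide": [6.7, 1, 55], "angular": [0.3, 0.3, -0.7]}
    - {"fingers": 0, "slide": [6.7, 1, 85], "angular": [0.3, 0.3, -0.7]}
    - {"fingers": 0, "slide": [6.7, 1, 110], "angular": [0.3, 0.3, -0.7]}
    - {"fingers": 0, "slide": [6.7, 1, 125], "angular": [0.3, 0.3, -0.7]}
    - {"fingers": 0, "slide": [6.7, 1, 130], "angular": [0.3, 0.3, -0.7]}
    - {"fingers": 0, "slide": [6.7, 1, 130], "angular": [0.3, 0.3, -0.7]}
    - {"fingers": 0, "slide": [6.7, 1, 130], "angular": [0.3, 0.3, -0.7]}

```text
clock: 4.77
tcp_pos: [0.4908, 0.2756, 0.1644]
orientation: [0.001, 0.165, 0.986, 0.0]
wrist_force: [-0.8, -0.1, -0.6]
finger_gap: 0.0855
grip_force: 0.0
```

```bash
python3 - <<'E'
from h import *
go((.491,.275,.164,161))
ps=cam("scene")
cv2.imwrite("pics/s4.png",cv2.resize(ps["color"][200:320,290:450],(800,600),interpolation=cv2.INTER_CUBIC)[:,:,::-1])
E
```

```text
t 4.77 tcp [0.4908 0.2756 0.1644] yaw 161.02 j [ 0.37  0.32 -0.13  1.11 -0.    0.7 ] gap 0.0855 F [-0.8 -0.1 -0.6]
(0.491, 0.275, 0.164, 161) slide [-0.4 -0.5  0.4] ang [0.05 0.07 0.02]
```

View pics/s4.png

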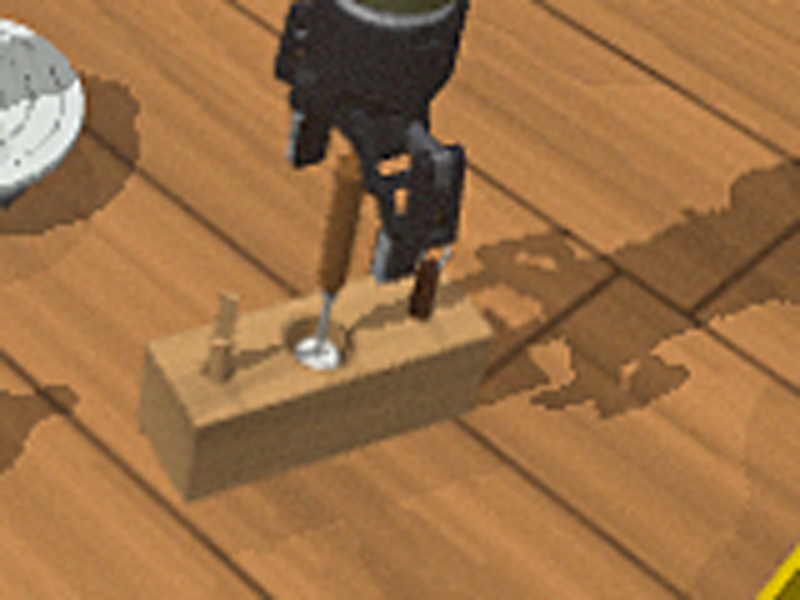

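The open fingers straddle the handle: one at crop (310, 130), the other at (400, 240), with the handle midway. I'll close on it and lift.

Emit:
jog_arm:
  squeeze: 35
  moves:
    - {"fingers": 1, "slide": [0, 0, 0], "angular": [0, 0, 0]}
    - {"fingers": 1, "slide": [0, 0, 0], "angular": [0, 0, 0]}
    - {"fingers": 1, "slide": [0, 0, 0], "angular": [0, 0, 0]}
    - {"fingers": 1, "slide": [0, 0, 0], "angular": [0, 0, 0]}
    - {"fingers": 1, "slide": [0, 0, 0], "angular": [0, 0, 0]}
    - {"fingers": 1, "slide": [0, 0, 0], "angular": [0, 0, 0]}
    - {"fingers": 1, "slide": [0, 0, 0], "angular": [0, 0, 0]}
    - {"fingers": 1, "slide": [0, 0, 0], "angular": [0, 0, 0]}

```text
clock: 5.48
tcp_pos: [0.4902, 0.276, 0.1632]
orientation: [0.0, 0.164, 0.986, -0.0]
wrist_force: [0.5, 0.0, -0.3]
finger_gap: 0.0151
grip_force: 34.0
```

Emit:
jog_arm:
  moves:
    - {"fingers": 1, "slide": [0, 0, 0], "angular": [0, 0, 0]}
    - {"fingers": 1, "slide": [0, 0, -20], "angular": [0, 0, 0]}
    - {"fingers": 1, "slide": [0, 0, -45], "angular": [0, 0, 0]}
    - {"fingers": 1, "slide": [0, 0, -75], "angular": [0, 0, 0]}
    - {"fingers": 1, "slide": [0, 0, -105], "angular": [0, 0, 0]}
    - {"fingers": 1, "slide": [0, 0, -135], "angular": [0, 0, 0]}
    - {"fingers": 1, "slide": [0, 0, -165], "angular": [0, 0, 0]}
    - {"fingers": 1, "slide": [0, 0, -175], "angular": [0, 0, 0]}
    - {"fingers": 1, "slide": [0, 0, -175], "angular": [0, 0, 0]}
    - {"fingers": 1, "slide": [0, 0, -175], "angular": [0, 0, 0]}

```text
clock: 6.32
tcp_pos: [0.4904, 0.2761, 0.3382]
orientation: [0.0, 0.164, 0.986, 0.0]
wrist_force: [0.3, 0.5, -1.9]
finger_gap: 0.015
grip_force: 34.2
```

```bash
python3 - <<'E'
from h import *
np.set_printoptions(precision=4,suppress=True)
go((.516,-.036,.339,None))
ps=cam("scene");pt=cam("top")
for n,p in (("scene",ps),("top",pt)):
    for t in ("brush_tip","brush_grip"): print(n,t,[(np.round(a["point"],1).tolist(),round(a["p"],2)) for a in tip_of(t,p)[:3]])
s=get_state()["tcp_pos"]; print(proj(ps,[s+[0,0,-.152]]),proj(pt,[s+[0,0,-.152]]))
cv2.imwrite("pics/s5.png",cv2.resize(ps["color"][170:290,290:450],(800,600),interpolation=cv2.INTER_CUBIC)[:,:,::-1])
E
```

```text
t 6.32 tcp [0.4904 0.2761 0.3382] yaw 161.08 j [ 0.37  0.28  0.24  1.52 -0.    0.7 ] gap 0.015 F [ 0.3  0.5 -1.9]
(0.516, -0.036, 0.339, None) slide [-125.4 -286.9   -0.8] ang [0.03 0.04 0.  ]
scene brush_tip [([359.3, 236.4], 0.49)]
scene brush_grip [([366.0, 192.7], 0.85), ([228.9, 160.5], 0.49)]
top brush_tip [([136.1, 206.5], 0.55)]
top brush_grip []
[[360.2361 238.726 ]] [[138.8837 207.7222]]
```

View pics/s5.png

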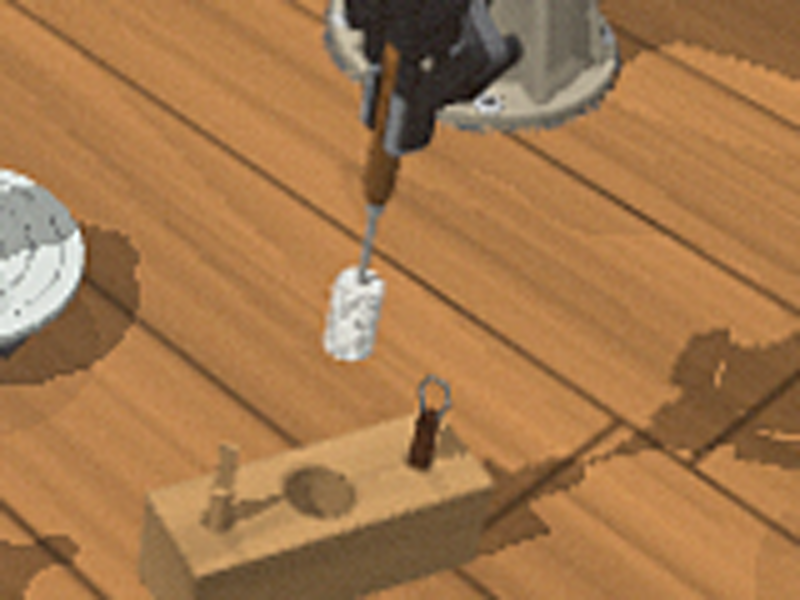

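The brush hangs nearly vertical. The bristle end is at crop (349, 351), which is px (359.8, 240), and the hole is at crop (320, 490). Next I'll fit the bristle head, hole and beaker with masks.

```bash
cat >> h.py <<'E'
def rmask(p,parts,ss=4):
    "union of hulls, antialiased"
    H,W=p["color"].shape[:2]; m=np.zeros((H*ss,W*ss),np.uint8)
    for X in parts:
        q=(proj(p,X)+.5)*ss-.5; cv2.fillConvexPoly(m,cv2.convexHull(np.round(q).astype(np.int32)),1)
    return cv2.resize(m.astype(np.float32),(W,H),interpolation=cv2.INTER_AREA)
def fit(p,seg,parts,v0,step=.0005,box=None):
    "coordinate search for best overlap of model and soft segmentation"
    from scipy.optimize import minimize
    f=lambda v: float(np.abs(rmask(p,parts(v),8)-seg)[box].sum())
    r=minimize(f,v0,method="Nelder-Mead",options=dict(initial_simplex=[v0]+[np.array(v0)+.006*np.eye(len(v0))[i] for i in range(len(v0))],xatol=1e-4,fatol=.05))
    return r.x,r.fun
def soft(d,lo,hi): return np.clip((d-lo)/(hi-lo),0,1).astype(np.float32)
E
python3 - <<'E'
from h import *
np.set_printoptions(precision=4,suppress=True)
ps=cam("scene");pt=cam("top")
bk=lambda v:[np.r_[circ(v[0],v[1],.055,.031),circ(v[0],v[1],.145,.031)]]
c=pt["color"].astype(float); seg=soft(c[:,:,0]-c[:,:,2],10,50)
print("beaker top",fit(pt,seg,bk,[.517,-.036],box=np.s_[183:214,229:264]))
c=ps["color"].astype(float); seg=soft(c[:,:,0]/c[:,:,1],1.36,1.68)
print("beaker scene",fit(ps,seg,bk,[.517,-.036],box=np.s_[190:225,262:292]), c[200:204,255:300:4,:2].astype(int)[0].tolist())
# wheel, both
wh=lambda v:[circ(v[0],v[1],.055,.09),np.r_[circ(v[0],v[1],.055,.031),circ(v[0],v[1],.145,.031)]]
for n,p,bx in (("top",pt,np.s_[165:237,207:283]),("scene",ps,np.s_[185:232,245:315])):
    c=p["color"].astype(float); w=1-soft(c[:,:,0]-c[:,:,2],15,50)
    b=[np.r_[circ(.516,-.036,.055,.031),circ(.516,-.036,.145,.031)]]; w=np.maximum(w,rmask(p,b))
    print("wheel",n,fit(p,w,lambda v:[circ(v[0],v[1],.055,.09)]+b,[.513,-.026],box=bx))
# bristle head
z=get_state()["tcp_pos"][2]-.152
c=ps["color"].astype(float); w=1-soft(c[:,:,0]-c[:,:,2],20,60)
print("head scene",fit(ps,w,lambda v:[np.r_[circ(v[0],v[1],z+v[2],.013),circ(v[0],v[1],z+v[2]+.045,.013)]],[.4904,.276,0],box=np.s_[222:248,348:374]))
print("hole scene",at_z(ps,(290+320/5,170+490/5),.07)); go((.516,-.036,.339,None))
E
```

```text
beaker top (array([ 0.5168, -0.0328]), np.float64(19.334373474121094))
beaker scene (array([ 0.5152, -0.0401]), np.float64(72.67483520507812)) [[192, 134], [195, 135], [191, 134], [184, 133], [120, 70], [104, 60], [129, 74], [138, 78], [100, 62], [163, 116], [168, 118], [183, 128]]
wheel top (array([ 0.5132, -0.0262]), np.float64(82.51205444335938))
wheel scene (array([ 0.5165, -0.0273]), np.float64(35.95580291748047))
head scene (array([0.493 , 0.2747, 0.0022]), np.float64(22.740623474121094))
hole scene [0.4926 0.2763 0.07  ]
t 6.72 tcp [0.4899 0.2759 0.3374] yaw 161.07 j [ 0.37  0.28  0.24  1.53 -0.    0.7 ] gap 0.0151 F [0.7 0.5 0.4]
(0.516, -0.036, 0.339, None) slide [-125.8 -286.5   -1.4] ang [-0.06 -0.06  0.  ]<stdin>:7: RuntimeWarning: divide by zero encountered in divide
```

Emit:
jog_arm:
  moves:
    - {"fingers": 1, "slide": [-15, -35, 0], "angular": [0, 0, 0]}
    - {"fingers": 1, "slide": [-31, -71, 0], "angular": [0, 0, 0]}
    - {"fingers": 1, "slide": [-47, -107, 0], "angular": [0, 0, 0]}
    - {"fingers": 1, "slide": [-63, -143, 0], "angular": [0, 0, 0]}
    - {"fingers": 1, "slide": [-79, -180, 0], "angular": [0, 0, 0]}
    - {"fingers": 1, "slide": [-94, -216, 0], "angular": [0, 0, 0]}
    - {"fingers": 1, "slide": [-110, -252, 0], "angular": [0, 0, 0]}
    - {"fingers": 1, "slide": [-121, -277, 0], "angular": [0, 0, 0]}
    - {"fingers": 1, "slide": [-125, -287, 0], "angular": [0, 0, 0]}
    - {"fingers": 1, "slide": [-125, -287, 0], "angular": [0, 0, 0]}

```text
clock: 7.55
tcp_pos: [0.5154, -0.0384, 0.3378]
orientation: [-0.0, 0.166, 0.986, -0.0]
wrist_force: [0.1, -0.3, 0.1]
finger_gap: 0.0148
grip_force: 34.3
```

Emit:
jog_arm:
  moves:
    - {"fingers": 1, "slide": [0, 0, 0], "angular": [0, 0, 0]}
    - {"fingers": 1, "slide": [0, 0, 0], "angular": [0, 0, 0]}
    - {"fingers": 1, "slide": [0, 0, 0], "angular": [0, 0, 0]}
    - {"fingers": 1, "slide": [0, 0, 0], "angular": [0, 0, 0]}

```text
clock: 7.88
tcp_pos: [0.5153, -0.0347, 0.3384]
orientation: [0.0, 0.163, 0.987, 0.0]
wrist_force: [0.0, -0.1, -1.0]
finger_gap: 0.0148
grip_force: 34.3
```

```bash
python3 - <<'E'
from h import *
np.set_printoptions(precision=4,suppress=True)
go((.516,-.036,.339,None))
ps=cam("scene"); z=get_state()["tcp_pos"][2]-.152
c=ps["color"].astype(float); w=1-soft(c[:,:,0]-c[:,:,2],20,60)
print("tcp px", proj(ps,get_state()["tcp_pos"]-[0,0,.152]))
print("head scene",fit(ps,w,lambda v:[np.r_[circ(v[0],v[1],z,.013),circ(v[0],v[1],z+.045,.013)]],[.516,-.036],box=np.s_[150:192,264:296]))
cv2.imwrite("pics/s6.png",cv2.resize(ps["color"][130:235,230:370],(800,600),interpolation=cv2.INTER_CUBIC)[:,:,::-1])
E
```

```text
t 7.88 tcp [ 0.5153 -0.0347  0.3384] yaw 161.2 j [-0.22  0.19  0.12  1.5   0.    0.11] gap 0.0148 F [ 0.  -0.1 -1. ]
(0.516, -0.036, 0.339, None) slide [-1.1 -1.  -0.6] ang [0.   0.01 0.  ]
tcp px [[278.4548 186.6424]]
head scene (array([ 0.5169, -0.0368]), np.float64(42.10624694824219))
```

View pics/s6.png

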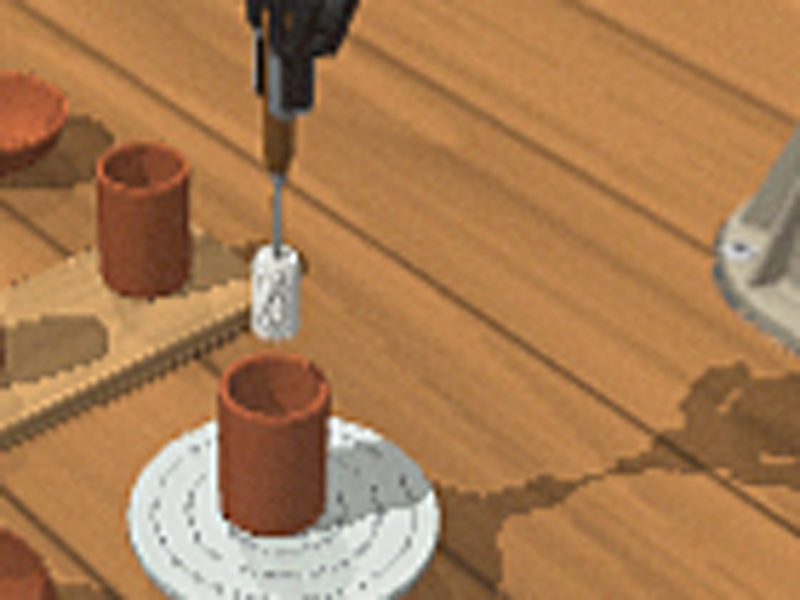

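The brush hangs vertically just above the beaker. The bristle end is at crop (275, 338) and the rim centre at crop (274, 386), so they line up sideways in the image. I'll lower it along the axis.

Emit:
jog_arm:
  moves:
    - {"fingers": 1, "slide": [0, 0, 15], "angular": [0, 0, 0]}
    - {"fingers": 1, "slide": [0, 0, 30], "angular": [0, 0, 0]}
    - {"fingers": 1, "slide": [0, 0, 45], "angular": [0, 0, 0]}
    - {"fingers": 1, "slide": [0, 0, 60], "angular": [0, 0, 0]}
    - {"fingers": 1, "slide": [0, 0, 75], "angular": [0, 0, 0]}
    - {"fingers": 1, "slide": [0, 0, 90], "angular": [0, 0, 0]}
    - {"fingers": 1, "slide": [0, 0, 100], "angular": [0, 0, 0]}
    - {"fingers": 1, "slide": [0, 0, 108], "angular": [0, 0, 0]}
    - {"fingers": 1, "slide": [0, 0, 112], "angular": [0, 0, 0]}
    - {"fingers": 1, "slide": [0, 0, 112], "angular": [0, 0, 0]}

```text
clock: 8.77
tcp_pos: [0.5151, -0.0358, 0.2256]
orientation: [-0.001, 0.164, 0.986, -0.0]
wrist_force: [-0.6, 1.0, -1.1]
finger_gap: 0.0151
grip_force: 34.3
```

```bash
python3 - <<'E'
from h import *
np.set_printoptions(precision=4,suppress=True)
go((.5153,-.0347,.214,None))
ps=cam("scene"); c=ps["color"].astype(float); bk=lambda v:[np.r_[circ(v[0],v[1],.055,.031),circ(v[0],v[1],.145,.031)]]
seg=soft(c[:,:,0]/(c[:,:,1]+1),1.36,1.68)
print("beaker scene",fit(ps,seg,bk,[.517,-.036],box=np.s_[201:225,262:292]))
cv2.imwrite("pics/s7.png",cv2.resize(ps["color"][140:230,220:340],(800,600),interpolation=cv2.INTER_CUBIC)[:,:,::-1])
E
```

```text
t 8.77 tcp [ 0.5151 -0.0358  0.2256] yaw 161.1 j [-0.22  0.21 -0.14  1.23 -0.    0.11] gap 0.0151 F [-0.6  1.  -1.1]
(0.5153, -0.0347, 0.214, None) slide [ 0.1  1.1 11.6] ang [-0.01 -0.06  0.  ]
beaker scene (array([ 0.5137, -0.0414]), np.float64(47.35564041137695))
```

View pics/s7.png

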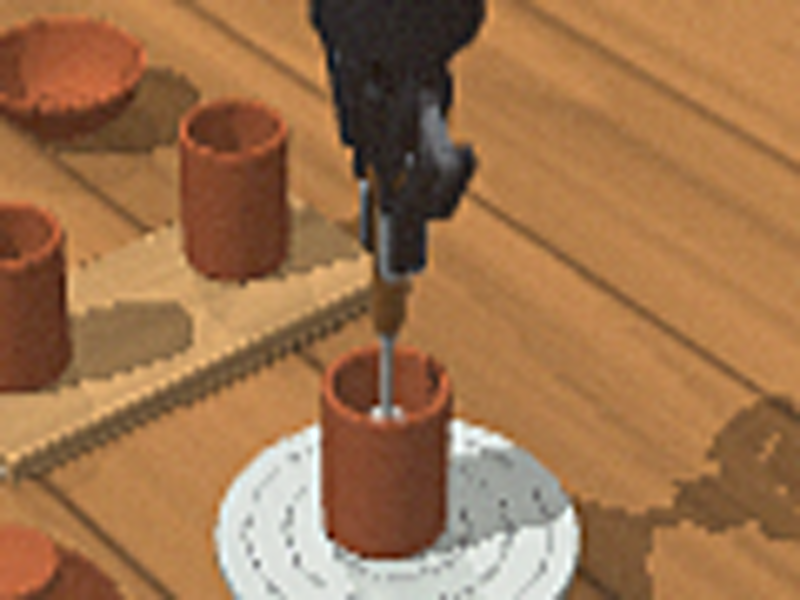

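The head is inside and centred: the stem is at crop x=387 and the rim spans x=321–451. Next comes the push sideways by 19 mm, image-right, then down to the bottom, and two strokes.

Emit:
jog_arm:
  moves:
    - {"fingers": 1, "slide": [5, 2, 0], "angular": [0, 0, 0]}
    - {"fingers": 1, "slide": [9, 4, 0], "angular": [0, 0, 0]}
    - {"fingers": 1, "slide": [13, 6, 0], "angular": [0, 0, 0]}
    - {"fingers": 1, "slide": [17.4, 8, 0], "angular": [0, 0, 0]}
    - {"fingers": 1, "slide": [17.4, 8, 0], "angular": [0, 0, 0]}
    - {"fingers": 1, "slide": [17.4, 8, 6], "angular": [0, 0, 0]}
    - {"fingers": 1, "slide": [17.4, 8, 10], "angular": [0, 0, 0]}
    - {"fingers": 1, "slide": [17.4, 8, 12], "angular": [0, 0, 0]}
    - {"fingers": 1, "slide": [17.4, 8, 12], "angular": [0, 0, 0]}
    - {"fingers": 1, "slide": [17.4, 8, 12], "angular": [0, 0, 0]}

```text
clock: 9.65
tcp_pos: [0.5016, -0.023, 0.2141]
orientation: [-0.0, 0.164, 0.986, -0.0]
wrist_force: [1.1, -0.4, 1.1]
finger_gap: 0.015
grip_force: 34.5
```

```bash
python3 - <<'E'
from h import *
np.set_printoptions(precision=4,suppress=True)
go((.5153,-.0347,.214,None))
ps=cam("scene"); c=ps["color"].astype(float); bk=lambda v:[np.r_[circ(v[0],v[1],.055,.031),circ(v[0],v[1],.145,.031)]]
seg=soft(c[:,:,0]/(c[:,:,1]+1),1.36,1.68)
print("beaker scene",fit(ps,seg,bk,[.517,-.036],box=np.s_[201:225,262:292]))
cv2.imwrite("pics/s8.png",cv2.resize(ps["color"][140:230,220:340],(800,600),interpolation=cv2.INTER_CUBIC)[:,:,::-1])
E
```

```text
t 9.65 tcp [ 0.5016 -0.023   0.2141] yaw 161.07 j [-0.21  0.18 -0.19  1.19 -0.    0.12] gap 0.015 F [ 1.1 -0.4  1.1]
(0.5153, -0.0347, 0.214, None) slide [-16.8  -6.6   0.1] ang [-0.01 -0.01  0.  ]
beaker scene (array([ 0.5137, -0.0412]), np.float64(36.443397521972656))
```

View pics/s8.png

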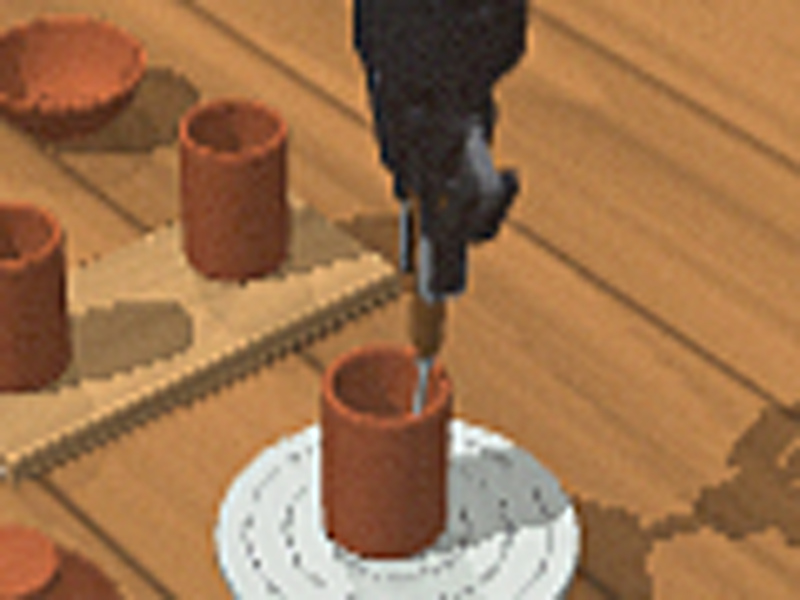

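The handle is pushed to the right and the stem visibly bends, from crop (428, 355) to (417, 410), so the bristles bear on the wall. The beaker hasn't moved. Now the strokes.

Emit:
jog_arm:
  moves:
    - {"fingers": 1, "slide": [0, 0, -10], "angular": [0, 0, 0]}
    - {"fingers": 1, "slide": [0, 0, -22], "angular": [0, 0, 0]}
    - {"fingers": 1, "slide": [0, 0, -34], "angular": [0, 0, 0]}
    - {"fingers": 1, "slide": [0, 0, -46], "angular": [0, 0, 0]}
    - {"fingers": 1, "slide": [0, 0, -46], "angular": [0, 0, 0]}
    - {"fingers": 1, "slide": [0, 0, -46], "angular": [0, 0, 0]}
    - {"fingers": 1, "slide": [0, 0, -56], "angular": [0, 0, 0]}
    - {"fingers": 1, "slide": [0, 0, -66], "angular": [0, 0, 0]}
    - {"fingers": 1, "slide": [0, 0, -70], "angular": [0, 0, 0]}
    - {"fingers": 1, "slide": [0, 0, -70], "angular": [0, 0, 0]}

```text
clock: 10.53
tcp_pos: [0.5021, -0.023, 0.2857]
orientation: [0.001, 0.164, 0.986, -0.0]
wrist_force: [-0.4, -0.1, -0.9]
finger_gap: 0.0158
grip_force: 34.3
```

```bash
python3 - <<'E'
from h import *
np.set_printoptions(precision=4,suppress=True)
go((.5016,-.023,.214,None))
ps=cam("scene"); c=ps["color"].astype(float); bk=lambda v:[np.r_[circ(v[0],v[1],.055,.031),circ(v[0],v[1],.145,.031)]]
seg=soft(c[:,:,0]/(c[:,:,1]+1),1.36,1.68)
print("beaker scene",fit(ps,seg,bk,[.517,-.036],box=np.s_[205:225,262:292]))
cv2.imwrite("pics/s9.png",cv2.resize(ps["color"][140:230,220:340],(800,600),interpolation=cv2.INTER_CUBIC)[:,:,::-1])
E
```

```text
t 10.53 tcp [ 0.5021 -0.023   0.2857] yaw 161.07 j [-0.21  0.16 -0.05  1.36 -0.    0.12] gap 0.0158 F [-0.4 -0.1 -0.9]
(0.5016, -0.023, 0.214, None) slide [ 0.6 -0.2 71.7] ang [0.01 0.12 0.  ]
beaker scene (array([ 0.5138, -0.0417]), np.float64(24.590492248535156))
```

View pics/s9.png

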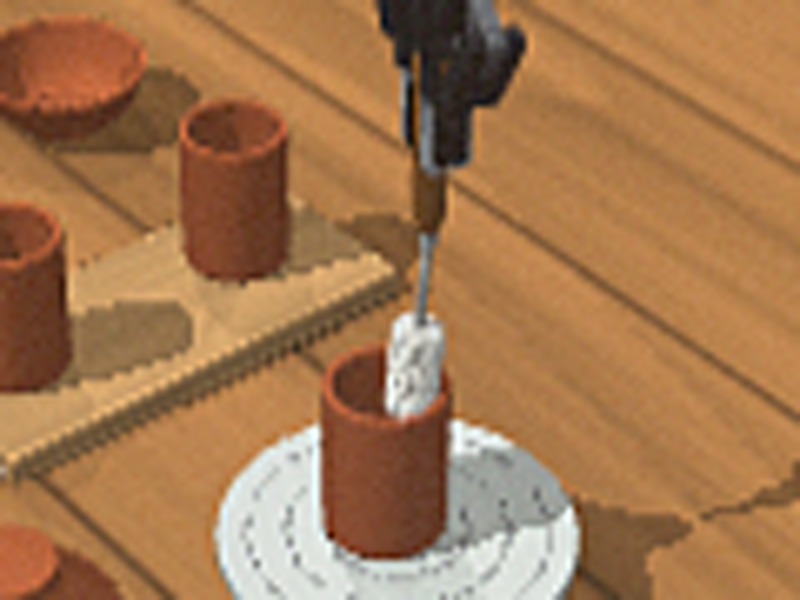

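The head is up at the rim, at crop (415, 365), leaning on the wall. The beaker hasn't moved. Second stroke: down, then up.

Emit:
jog_arm:
  moves:
    - {"fingers": 1, "slide": [0, 0, 12], "angular": [0, 0, 0]}
    - {"fingers": 1, "slide": [0, 0, 26], "angular": [0, 0, 0]}
    - {"fingers": 1, "slide": [0, 0, 40], "angular": [0, 0, 0]}
    - {"fingers": 1, "slide": [0, 0, 54], "angular": [0, 0, 0]}
    - {"fingers": 1, "slide": [0, 0, 64], "angular": [0, 0, 0]}
    - {"fingers": 1, "slide": [0, 0, 70], "angular": [0, 0, 0]}
    - {"fingers": 1, "slide": [0, 0, 72], "angular": [0, 0, 0]}
    - {"fingers": 1, "slide": [0, 0, 72], "angular": [0, 0, 0]}
    - {"fingers": 1, "slide": [0, 0, 72], "angular": [0, 0, 0]}
    - {"fingers": 1, "slide": [0, 0, 72], "angular": [0, 0, 0]}

```text
clock: 11.42
tcp_pos: [0.502, -0.023, 0.2131]
orientation: [0.001, 0.164, 0.986, -0.0]
wrist_force: [-0.5, -0.2, 0.5]
finger_gap: 0.0149
grip_force: 34.5
```

Emit:
jog_arm:
  moves:
    - {"fingers": 1, "slide": [0, 0, -10], "angular": [0, 0, 0]}
    - {"fingers": 1, "slide": [0, 0, -24], "angular": [0, 0, 0]}
    - {"fingers": 1, "slide": [0, 0, -38], "angular": [0, 0, 0]}
    - {"fingers": 1, "slide": [0, 0, -48], "angular": [0, 0, 0]}
    - {"fingers": 1, "slide": [0, 0, -48], "angular": [0, 0, 0]}
    - {"fingers": 1, "slide": [0, 0, -48], "angular": [0, 0, 0]}
    - {"fingers": 1, "slide": [0, 0, -60], "angular": [0, 0, 0]}
    - {"fingers": 1, "slide": [0, 0, -70], "angular": [0, 0, 0]}
    - {"fingers": 1, "slide": [-9, -4, -70], "angular": [0, 0, 0]}
    - {"fingers": 1, "slide": [-17.4, -8, -70], "angular": [0, 0, 0]}

```text
clock: 12.25
tcp_pos: [0.5162, -0.0365, 0.2826]
orientation: [0.001, 0.164, 0.986, -0.0]
wrist_force: [0.5, 0.3, -0.5]
finger_gap: 0.0153
grip_force: 34.3
```

Emit:
jog_arm:
  moves:
    - {"fingers": 1, "slide": [0, 0, -15], "angular": [0, 0, 0]}
    - {"fingers": 1, "slide": [0, 0, -35], "angular": [0, 0, 0]}
    - {"fingers": 1, "slide": [0, 0, -55], "angular": [0, 0, 0]}
    - {"fingers": 1, "slide": [0, 0, -60], "angular": [0, 0, 0]}
    - {"fingers": 1, "slide": [0, 0, -60], "angular": [0, 0, 0]}
    - {"fingers": 1, "slide": [0, 0, -60], "angular": [0, 0, 0]}

```text
clock: 12.75
tcp_pos: [0.5157, -0.0364, 0.3411]
orientation: [-0.0, 0.165, 0.986, -0.0]
wrist_force: [0.0, 0.4, -1.0]
finger_gap: 0.0152
grip_force: 34.3
```

```bash
python3 - <<'E'
from h import *
np.set_printoptions(precision=4,suppress=True)
go((.4905,.275,.340,161))
ps=cam("scene"); c=ps["color"].astype(float); bk=lambda v:[np.r_[circ(v[0],v[1],.055,.031),circ(v[0],v[1],.145,.031)]]
seg=soft(c[:,:,0]/(c[:,:,1]+1),1.36,1.68)
print("beaker scene",fit(ps,seg,bk,[.517,-.036],box=np.s_[193:225,262:292]))
E
```

```text
t 12.75 tcp [ 0.5157 -0.0364  0.3411] yaw 161.06 j [-0.23  0.19  0.13  1.51 -0.    0.1 ] gap 0.0152 F [ 0.   0.4 -1. ]
(0.4905, 0.275, 0.34, 161) slide [124.9 286.4   1.2] ang [-0.01 -0.04  0.06]
beaker scene (array([ 0.5143, -0.0405]), np.float64(57.27652359008789))
```

Emit:
jog_arm:
  moves:
    - {"fingers": 1, "slide": [15, 35, 0], "angular": [0, 0, 0]}
    - {"fingers": 1, "slide": [31, 71, 0], "angular": [0, 0, 0]}
    - {"fingers": 1, "slide": [47, 107, 0], "angular": [0, 0, 0]}
    - {"fingers": 1, "slide": [63, 143, 0], "angular": [0, 0, 0]}
    - {"fingers": 1, "slide": [79, 180, 0], "angular": [0, 0, 0]}
    - {"fingers": 1, "slide": [94, 216, 0], "angular": [0, 0, 0]}
    - {"fingers": 1, "slide": [110, 252, 0], "angular": [0, 0, 0]}
    - {"fingers": 1, "slide": [121, 277, 0], "angular": [0, 0, 0]}
    - {"fingers": 1, "slide": [125, 286, 0], "angular": [0, 0, 0]}
    - {"fingers": 1, "slide": [125, 286, 0], "angular": [0, 0, 0]}

```text
clock: 13.63
tcp_pos: [0.4889, 0.2771, 0.3403]
orientation: [-0.001, 0.162, 0.987, -0.001]
wrist_force: [-0.3, -0.0, -0.7]
finger_gap: 0.015
grip_force: 34.4
```

Emit:
jog_arm:
  moves:
    - {"fingers": 1, "slide": [0, 0, 0], "angular": [0, 0, 0]}
    - {"fingers": 1, "slide": [0, 0, 0], "angular": [0, 0, 0]}
    - {"fingers": 1, "slide": [0, 0, 0], "angular": [0, 0, 0]}
    - {"fingers": 1, "slide": [0, 0, 0], "angular": [0, 0, 0]}
    - {"fingers": 1, "slide": [0, 0, 0], "angular": [0, 0, 0]}

```text
clock: 14.05
tcp_pos: [0.4902, 0.2739, 0.3424]
orientation: [0.0, 0.165, 0.986, -0.0]
wrist_force: [-0.6, 0.0, -0.3]
finger_gap: 0.0151
grip_force: 34.4
```

```bash
python3 - <<'E'
from h import *
np.set_printoptions(precision=4,suppress=True)
go((.4905,.2748,.166,161))
ps=cam("scene"); c=ps["color"].astype(float)
z=get_state()["tcp_pos"][2]-.152; w=1-soft(c[:,:,0]-c[:,:,2],20,60)
print("head scene",fit(ps,w,lambda v:[np.r_[circ(v[0],v[1],z+v[2],.013),circ(v[0],v[1],z+v[2]+.045,.013)]],[.4904,.276,0],box=np.s_[222:248,348:374]))
# hole: dark region on the block top
print(c[262:275,342:368,0].astype(int))
E
```

```text
t 14.05 tcp [0.4902 0.2739 0.3424] yaw 160.97 j [ 0.37  0.28  0.25  1.53 -0.    0.7 ] gap 0.0151 F [-0.6  0.  -0.3]
(0.4905, 0.2748, 0.166, 161) slide [  0.1   1.  176.4] ang [ 0.    0.02 -0.03]
head scene (array([ 0.4909,  0.2755, -0.0013]), np.float64(22.378124237060547))
[[197 199 206 206 207 211 197 193 187 192 197 193 197 209 204 201 199 196
  200 199 199 199 199 199 198 197]
 [207 208 203 205 206 193 176 175 154 146 144 138 156 176 203 204 202 201
  199 198 200 194 198 190 191 185]
 [204 207 206 207 194 169 146 113 102 105 115 125 133 139 153 176 191 202
  201 197 192 191 187 190 190 197]
 [205 199 205 199 171 139 107 103 104 119 131 128 133 137 149 139 118 182
  196 185 186 182 187 193 205 199]
 [202 202 204 197 160 112 106 113 104 121 134 138 139 139 143 148 145 156
  179 183 188 190 197 195 196 196]
 [204 199 202 202 161 112 112 108 111 102 128 135 138 147 146 146 146 137
  143 175 193 197 195 194 190 194]
 [203 194 195 198 158 103 105 113 109 105 127 139 141 145 152 145 147 147
  135 175 195 196 195 194 196 192]
 [202 160 122 120 135 118 100 105 113 109 123 140 141 144 144 154 140 140
  120 177 190 195 198 198 203 205]
 [123 118 133 138 178 158 125 113 112 110 109 138 149 141 148 145 145 135
  133 171 199 198 202 200 206 204]
 [129 137 171 194 191 183 155 124 107 105 106 131 151 156 143 144 138 133
  162 197 207 207 203 203 207 202]
 [172 194 186 188 183 182 186 164 130 119 106  94 125 145 142 132 150 157
  191 213 205 207 204 201 201 209]
 [186 179 175 178 181 183 187 191 193 176 158 144 135 161 164 156 186 191
  203 206 208 205 198 185 180 169]
 [179 178 173 180 184 191 197 200 204 209 210 208 199 202 201 202 210 208
  213 187 188 176 155 134 115 101]]
```

Emit:
jog_arm:
  moves:
    - {"fingers": 1, "slide": [0.5, 1, 25], "angular": [0, 0, 0]}
    - {"fingers": 1, "slide": [0.5, 1, 50], "angular": [0, 0, 0]}
    - {"fingers": 1, "slide": [0.5, 1, 75], "angular": [0, 0, 0]}
    - {"fingers": 1, "slide": [0.5, 1, 95], "angular": [0, 0, 0]}
    - {"fingers": 1, "slide": [0.5, 1, 112], "angular": [0, 0, 0]}
    - {"fingers": 1, "slide": [0.5, 1, 128], "angular": [0, 0, 0]}
    - {"fingers": 1, "slide": [0.5, 1, 143], "angular": [0, 0, 0]}
    - {"fingers": 1, "slide": [0.5, 1, 158], "angular": [0, 0, 0]}
    - {"fingers": 1, "slide": [0.5, 1, 170], "angular": [0, 0, 0]}
    - {"fingers": 1, "slide": [0.5, 1, 177], "angular": [0, 0, 0]}

```text
clock: 14.93
tcp_pos: [0.4893, 0.2755, 0.164]
orientation: [-0.001, 0.165, 0.986, -0.0]
wrist_force: [-1.0, 0.4, 2.3]
finger_gap: 0.0151
grip_force: 34.7
```

```bash
python3 - <<'E'
from h import *
np.set_printoptions(precision=4,suppress=True)
go((.4905,.2748,.166,161))
ps=cam("scene"); c=ps["color"].astype(float)
w=(c[:,:,0]-c[:,:,2]<35)&(c[:,:,0]>120); ys,xs=np.nonzero(w[255:280,340:370]); print("white px in hole",len(xs),xs.mean()+340,ys.mean()+255)
E
```

```text
t 14.93 tcp [0.4893 0.2755 0.164 ] yaw 161.03 j [ 0.37  0.32 -0.14  1.11 -0.    0.7 ] gap 0.0151 F [-1.   0.4  2.3]
(0.4905, 0.2748, 0.166, 161) slide [-1.4 -0.2 -2. ] ang [-0.06 -0.06  0.03]
white px in hole 57 353.96491228070175 268.89473684210526
```

Emit:
jog_arm:
  moves:
    - {"fingers": 0.8, "slide": [0, 0, 0], "angular": [0, 0, 0]}
    - {"fingers": 0.6, "slide": [0, 0, 0], "angular": [0, 0, 0]}
    - {"fingers": 0.3, "slide": [0, 0, 0], "angular": [0, 0, 0]}
    - {"fingers": 0, "slide": [0, 0, 0], "angular": [0, 0, 0]}
    - {"fingers": 0, "slide": [0, 0, 0], "angular": [0, 0, 0]}
    - {"fingers": 0, "slide": [0, 0, 0], "angular": [0, 0, 0]}
    - {"fingers": 0, "slide": [0, 0, 0], "angular": [0, 0, 0]}
    - {"fingers": 0, "slide": [0, 0, 0], "angular": [0, 0, 0]}

```text
clock: 15.65
tcp_pos: [0.4898, 0.2761, 0.1654]
orientation: [0.0, 0.164, 0.986, -0.0]
wrist_force: [-0.4, 0.9, -0.1]
finger_gap: 0.0854
grip_force: 0.0
```

Emit:
jog_arm:
  moves:
    - {"fingers": 0, "slide": [0, 0, -15], "angular": [0, 0, 0]}
    - {"fingers": 0, "slide": [0, 0, -35], "angular": [0, 0, 0]}
    - {"fingers": 0, "slide": [0, 0, -60], "angular": [0, 0, 0]}
    - {"fingers": 0, "slide": [0, 0, -90], "angular": [0, 0, 0]}
    - {"fingers": 0, "slide": [0, 0, -115], "angular": [0, 0, 0]}
    - {"fingers": 0, "slide": [0, 0, -125], "angular": [0, 0, 0]}
    - {"fingers": 0, "slide": [0, 0, -125], "angular": [0, 0, 0]}
    - {"fingers": 0, "slide": [0, 0, -125], "angular": [0, 0, 0]}

```text
clock: 16.32
tcp_pos: [0.4898, 0.2762, 0.2898]
orientation: [0.0, 0.164, 0.986, 0.0]
wrist_force: [-0.6, -0.0, 0.3]
finger_gap: 0.0857
grip_force: 0.0
```

```bash
python3 - <<'E'
from h import *
np.set_printoptions(precision=4,suppress=True)
go((.516,-.037,.29,161))
ps=cam("scene"); c=ps["color"].astype(float)
w=(c[:,:,0]-c[:,:,2]<35)&(c[:,:,0]>120); ys,xs=np.nonzero(w[255:280,340:370]); print("white px in hole",len(xs),xs.mean()+340,ys.mean()+255)
# handle: darker, saturated brown
for t in ("brush_grip","brush_tip","trimmer","knife"): print(t,[(np.round(a["point"],1).tolist(),round(a["p"],2)) for a in look_for(t,ps)[:2]],[(np.round(a["point"],1).tolist(),round(a["p"],2)) for a in tip_of(t,ps)[:2]])
E
```

```text
t 16.32 tcp [0.4898 0.2762 0.2898] yaw 161.08 j [ 0.37  0.28  0.12  1.41 -0.    0.7 ] gap 0.0857 F [-0.6 -0.   0.3]
(0.516, -0.037, 0.29, 161) slide [-126.3 -287.8   -0.2] ang [0.   0.01 0.08]
white px in hole 58 353.91379310344826 268.91379310344826
brush_grip [([355.6, 249.1], 0.47)] [([358.7, 242.4], 0.8)]
brush_tip [([353.3, 270.3], 0.49), ([222.6, 235.1], 0.35)] [([352.5, 280.8], 0.53)]
trimmer [([283.4, 225.9], 0.74), ([376.5, 257.5], 0.5)] []
knife [] [([330.4, 287.4], 0.53)]
```

Emit:
jog_arm:
  moves:
    - {"fingers": 0, "slide": [-15, -35, 0], "angular": [0, 0, 0]}
    - {"fingers": 0, "slide": [-31, -71, 0], "angular": [0, 0, 0]}
    - {"fingers": 0, "slide": [-47, -107, 0], "angular": [0, 0, 0]}
    - {"fingers": 0, "slide": [-63, -143, 0], "angular": [0, 0, 0]}
    - {"fingers": 0, "slide": [-79, -180, 0], "angular": [0, 0, 0]}
    - {"fingers": 0, "slide": [-94, -216, 0], "angular": [0, 0, 0]}
    - {"fingers": 0, "slide": [-110, -252, 0], "angular": [0, 0, 0]}
    - {"fingers": 0, "slide": [-121, -277, 0], "angular": [0, 0, 0]}
    - {"fingers": 0, "slide": [-126, -284, 0], "angular": [0, 0, 0]}
    - {"fingers": 0, "slide": [-126, -284, 0], "angular": [0, 0, 0]}

```text
clock: 17.6
tcp_pos: [0.5172, -0.0355, 0.29]
orientation: [0.0, 0.166, 0.986, -0.0]
wrist_force: [0.6, 0.4, 0.8]
finger_gap: 0.0854
grip_force: 0.0
```

Emit:
jog_arm:
  moves:
    - {"fingers": 0, "slide": [0, 0, 0], "angular": [0, 0, 0]}
    - {"fingers": 0, "slide": [0, 0, 0], "angular": [0, 0, 0]}
    - {"fingers": 0, "slide": [0, 0, 0], "angular": [0, 0, 0]}
    - {"fingers": 0, "slide": [0, 0, 0], "angular": [0, 0, 0]}
    - {"fingers": 0, "slide": [0, 0, 0], "angular": [0, 0, 0]}

```text
clock: 18.02
tcp_pos: [0.5167, -0.0323, 0.2904]
orientation: [0.0, 0.163, 0.987, -0.0]
wrist_force: [0.6, -0.1, 0.2]
finger_gap: 0.0854
grip_force: 0.0
```

```bash
python3 - <<'E'
from h import *
np.set_printoptions(precision=4,suppress=True)
go((.5168,-.033,.102,161))
ps=cam("scene"); c=ps["color"].astype(float); bk=lambda v:[np.r_[circ(v[0],v[1],.055,.031),circ(v[0],v[1],.145,.031)]]
seg=soft(c[:,:,0]/(c[:,:,1]+1),1.36,1.68)
print("beaker scene",fit(ps,seg,bk,[.517,-.036],box=np.s_[193:225,262:292]))
w=(c[:,:,0]-c[:,:,2]<35)&(c[:,:,0]>120); print("white px",w[255:280,340:370].sum())
E
```

```text
t 18.02 tcp [ 0.5167 -0.0323  0.2904] yaw 161.18 j [-0.22  0.19  0.    1.38 -0.    0.11] gap 0.0854 F [ 0.6 -0.1  0.2]
(0.5168, -0.033, 0.102, 161) slide [ -0.2  -0.7 188.4] ang [-0.    0.01  0.18]
beaker scene (array([ 0.5142, -0.0408]), np.float64(59.14436721801758))
white px 57
```

Emit:
jog_arm:
  moves:
    - {"fingers": 0, "slide": [0, -1.5, 25], "angular": [0, 0, 0]}
    - {"fingers": 0, "slide": [0, -1.5, 55], "angular": [0, 0, 0]}
    - {"fingers": 0, "slide": [0, -1.5, 85], "angular": [0, 0, 0]}
    - {"fingers": 0, "slide": [0, -1.5, 110], "angular": [0, 0, 0]}
    - {"fingers": 0, "slide": [0, -1.5, 125], "angular": [0, 0, 0]}
    - {"fingers": 0, "slide": [0, -1.5, 137], "angular": [0, 0, 0]}
    - {"fingers": 0, "slide": [0, -1.5, 147], "angular": [0, 0, 0]}
    - {"fingers": 0, "slide": [0, -1.5, 155], "angular": [0, 0, 0]}
    - {"fingers": 0, "slide": [0, -1.5, 155], "angular": [0, 0, 0]}

```text
clock: 18.82
tcp_pos: [0.5155, -0.0345, 0.1339]
orientation: [-0.001, 0.164, 0.986, 0.0]
wrist_force: [0.4, 0.2, -0.2]
finger_gap: 0.0855
grip_force: 0.0
```

```bash
python3 - <<'E'
from h import *
np.set_printoptions(precision=4,suppress=True)
go((.5168,-.033,.102,161))
ps=cam("scene"); c=ps["color"].astype(int)
# redness map of the beaker and dark fingers around it: R red, # dark, w white, . other
for r in range(170,226,2):
    print(r,"".join("#" if c[r,k].max()<85 and c[r,k].max()-c[r,k].min()<25 else "w" if c[r,k,0]-c[r,k,2]<30 else "R" if c[r,k,0]>1.5*c[r,k,1] else "." for k in range(255,305)))
E
```

```text
t 18.82 tcp [ 0.5155 -0.0345  0.1339] yaw 161.09 j [-0.22  0.26 -0.3   1.01 -0.    0.11] gap 0.0855 F [ 0.4  0.2 -0.2]
(0.5168, -0.033, 0.102, 161) slide [-0.8  1.8 31.9] ang [-0.02 -0.12  0.09]
170 RRRRRRRR.....#######################..............
172 RRRRRRRRR....######################...............
174 RRRRRRRR....#####################.................
176 RRRRRRRR.....w##################..................
178 RRRRRRRR......##################..................
180 RRRRRRR........##############w###.................
182 ...............w############wwww..................
184 ...............w###############ww###..............
186 ...............w####################..............
188 ...............w########...#########..............
190 ................#####.##############..............
192 .................RRRRRR####R########..............
194 ..............RRRRRRRRRRR###########..............
196 .............RRRRRRRRRRRR###########..............
198 .............RRRRRRRRRRRR.##########..............
200 .............RRRRRRRRRRRR.w########...............
202 .............RRRRRRRRRRRR.w######R................
204 .........R.ww.RRRRRRRRRRR.w######wwww..R..........
206 ....RR.wwwwwwRRRRRRRRRRRR.w######wwwwwwww.........
208 ..R.wwwwwwwww.RRRRRRRRRRRRwwww.Rwwwwwwwwwwwww.....
210 ..wwwwwwwwwww.RRRRRRRRRRRRRRRRRRwwwwwwwwwwwwwww...
212 wwwwwwwwwwwww.RRRRRRRRRRRRRRRRRRwwwwwwwwwwwwwwwwwR
214 wwwwwwwwwwwww.RRRRRRRRRRRRRRRRRRwwwwwwwwwwwwwwwwww
216 wwwwwwwwwwwww.RRRRRRRRRRRRRRRRRRwwwwwwwwwwwwwwwwww
218 wwwwwwwwwwwww.RRRRRRRRRRRRRRRRRRwwwwwwwwwwwwwwwwww
220 wwwwwwwwwwwwwwRRRRRRRRRRRRRRRRRwwwwwwwwwwwwwwwwwww
222 wwwwwwwwwwwwwwwwwRRRRRRRRRRR.wwwwwwwwwwwwwwwwwwwww
224 wwwwwwwwwwwwwwwwwwwwwwwwwwwwwwwwwwwwwwwwwwwwwwwwww
```

The fingers pass outside the beaker and the wrist force stays near zero. I'll finish the descent and close.

Emit:
jog_arm:
  squeeze: 40
  moves:
    - {"fingers": 0, "slide": [-0.5, 0.8, 10], "angular": [0, 0, 0]}
    - {"fingers": 0, "slide": [-0.5, 0.8, 20], "angular": [0, 0, 0]}
    - {"fingers": 0, "slide": [-0.5, 0.8, 30], "angular": [0, 0, 0]}
    - {"fingers": 0, "slide": [-0.5, 0.8, 30], "angular": [0, 0, 0]}
    - {"fingers": 0, "slide": [-0.5, 0.8, 30], "angular": [0, 0, 0]}
    - {"fingers": 0.1, "slide": [-0.5, 0.8, 30], "angular": [0, 0, 0]}
    - {"fingers": 0.2, "slide": [-0.5, 0.8, 30], "angular": [0, 0, 0]}
    - {"fingers": 0.3, "slide": [-0.5, 0.8, 30], "angular": [0, 0, 0]}
    - {"fingers": 0.5, "slide": [-0.5, 0.8, 30], "angular": [0, 0, 0]}
    - {"fingers": 1, "slide": [-0.5, 0.8, 30], "angular": [0, 0, 0]}

```text
clock: 19.7
tcp_pos: [0.5176, -0.0342, 0.106]
orientation: [0.001, 0.164, 0.986, 0.0]
wrist_force: [-0.2, 0.1, 3.4]
finger_gap: 0.0611
grip_force: 43.7
```

Emit:
jog_arm:
  moves:
    - {"fingers": 1, "slide": [0, 0, 0], "angular": [0, 0, 0]}
    - {"fingers": 1, "slide": [0, 0, 0], "angular": [0, 0, 0]}
    - {"fingers": 1, "slide": [0, 0, 0], "angular": [0, 0, 0]}
    - {"fingers": 1, "slide": [0, 0, 0], "angular": [0, 0, 0]}

```text
clock: 20.03
tcp_pos: [0.5176, -0.0342, 0.106]
orientation: [0.001, 0.164, 0.986, 0.0]
wrist_force: [-0.5, 1.0, 5.8]
finger_gap: 0.0615
grip_force: 43.8
```

Emit:
jog_arm:
  moves:
    - {"fingers": 1, "slide": [0, 0, -5], "angular": [0, 0, 0]}
    - {"fingers": 1, "slide": [0, 0, -15], "angular": [0, 0, 0]}
    - {"fingers": 1, "slide": [0, 0, -30], "angular": [0, 0, 0]}
    - {"fingers": 1, "slide": [0, 0, -45], "angular": [0, 0, 0]}
    - {"fingers": 1, "slide": [0, 0, -60], "angular": [0, 0, 0]}
    - {"fingers": 1, "slide": [0, 0, -75], "angular": [0, 0, 0]}
    - {"fingers": 1, "slide": [0, 0, -90], "angular": [0, 0, 0]}
    - {"fingers": 1, "slide": [0, 0, -99], "angular": [0, 0, 0]}
    - {"fingers": 1, "slide": [0, 0, -104], "angular": [0, 0, 0]}
    - {"fingers": 1, "slide": [0, 0, -104], "angular": [0, 0, 0]}

```text
clock: 20.87
tcp_pos: [0.5175, -0.0344, 0.2104]
orientation: [0.001, 0.164, 0.986, -0.0]
wrist_force: [-0.1, 0.0, -2.0]
finger_gap: 0.0612
grip_force: 44.1
```

Emit:
jog_arm:
  moves:
    - {"fingers": 1, "slide": [0, 0, 0], "angular": [0, 0, 0]}
    - {"fingers": 1, "slide": [0, 0, 0], "angular": [0, 0, 0]}
    - {"fingers": 1, "slide": [0, 0, 0], "angular": [0, 0, 0]}
    - {"fingers": 1, "slide": [0, 0, 0], "angular": [0, 0, 0]}
    - {"fingers": 1, "slide": [0, 0, 0], "angular": [0, 0, 0]}
    - {"fingers": 1, "slide": [0, 0, 0], "angular": [0, 0, 0]}

```text
clock: 21.37
tcp_pos: [0.5169, -0.0342, 0.2089]
orientation: [-0.0, 0.164, 0.986, -0.0]
wrist_force: [-1.2, 0.5, -1.7]
finger_gap: 0.0618
grip_force: 44.0
```

```bash
python3 - <<'E'
from h import *
np.set_printoptions(precision=4,suppress=True)
go((.5168,-.033,.21,161)); print(get_state()["grip_force"])
ps=cam("scene"); c=ps["color"].astype(int)
for r in range(135,226,3):
    print(r,"".join("#" if c[r,k].max()<85 and c[r,k].max()-c[r,k].min()<25 else "w" if c[r,k,0]-c[r,k,2]<30 else "R" if c[r,k,0]>1.5*c[r,k,1] else "." for k in range(255,305)))
print("expected foot centre px",proj(ps,[[.5168,-.033,.155],[.5168,-.033,.245]]))
w=(c[:,:,0]-c[:,:,2]<35)&(c[:,:,0]>120); print("white px",w[255:280,340:370].sum())
E
```

```text
t 21.37 tcp [ 0.5169 -0.0342  0.2089] yaw 161.08 j [-0.22  0.22 -0.17  1.19 -0.    0.11] gap 0.0618 F [-1.2  0.5 -1.7]
(0.5168, -0.033, 0.21, 161) slide [ 0.5  1.1 -1.1] ang [-0.01 -0.03  0.08]
44.031923208385706
135 ...........##ww#...ww#.www#ww#.ww#w##w............
138 ...........####wwwwwwwwwwwwwwwwww####.............
141 ...........##########################.............
144 ...........##########################.............
147 ............#########################.............
150 .............#######################..............
153 .............####################.................
156 RRRRRRR......###################..................
159 RRRRRRRR.....################w###.................
162 RRRRRRRR........############wwwww.................
165 RRRRRRRR........##wwR##########www##..............
168 RRRRRRRR......RRRRRRR###RR.##########.............
171 RRRRRRRR.....RRRRRRRRR##############..............
174 RRRRRRRR.....RRRRRRRRRR.##.#########..............
177 RRRRRRRR.....RRRRRRRRRRR############..............
180 RRRRRRR......RRRRRRRRRRRw########w................
183 ...
[... 196 characters left out ...]
................
195 ..............RRRRRRRRRRRRRRRRRR..................
198 .................RRRRRRRRRRRR.....................
201 ..................RRRRR.RRRRRRR...................
204 ........RR.wwwwwwwwwwwwwwwwwwwwwwwwwww.R..........
207 .....wwwwwwwwwwwwwwwwwwwwwwwwwwwwwwwwwwwwww.......
210 R.wwwwwwwwwwwwwwwwwwwwwwwwwwwwwwwwwwwwwwwwwwwww...
213 wwwwwwwwwwwwwwwwwwwwwwwwwwwwwwwwwwwwwwwwwwwwwwwww.
216 wwwwwwwwwwwwwwwwwwwwwwwwwwwwwwwwwwwwwwwwwwwwwwwwww
219 wwwwwwwwwwwwwwwwwwwwwwwwwwwwwwwwwwwwwwwwwwwwwwwwww
222 wwwwwwwwwwwwwwwwwwwwwwwwwwwwwwwwwwwwwwwwwwwwwwwwww
225 wwwwwwwwwwwwwwwwwwwwwwwwwwwwwwwwwwwwwwwwwwwwwwwwww
expected foot centre px [[278.3494 194.9963]
 [278.6983 171.6981]]
white px 59
```

The beaker is up and upright, its foot is where expected (about 100 mm above the wheel), and the brush is in its hole.

```bash
python3 -c "
from workcell import *
print(hand_in())"
```

```text
the job is handed in; nothing more can be done
None
```

I brushed the beaker out twice from bottom to rim, stood the brush back in its own hole and let go, and handed the job in at about 21 s with the beaker held upright about 100 mm above the wheel; hand-in returned no verdict.

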